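# Square a book into the measuring board and close the sliding stop on it

### The arm

A 6-joint arm with a two-finger parallel gripper is mounted at the origin on the work surface. World frame = base frame: x ahead of the robot, y to its left, z up, the work surface at z = 0. Lengths are in m, angles in rad, forces in N, time in s.
With the tool pointing down it reaches from about 0.3 to 0.775 m from the base axis. Payload 14.6 kg.
Tool frame: the origin (TCP) lies midway between the tips of the shut fingers; the grasp point (between the pads) lies 19 mm behind it; z points along the fingers, y is the line along which they close (so a half turn about z gives the same grasp; the last joint's range is limited). The gripper opens to 94 mm and grips with 3 to 60 N. Pads are 16 mm wide; open, the fingers measure 119 mm over their backs; the gripper's body (75 mm by 177 mm) begins 78 mm behind the grasp point.
Start: joints at [1.043, 0.3, 1.521, -0, 1.321, -0.067], TCP at [0.245, 0.493, 0.205] pointing down, gripper open.
Joint ranges: [-3.03, 3.03], [-0.79, 2.21], [0.23, 2.52], [-1.04, 4.18], [0, 3.07], [-2.55, 2.55]. Speed limits (rad/s): [2.22, 2.22, 2.57, 3.14, 3.14, 3.14].

### API

Orientations are given as [roll, pitch, yaw] about the fixed x, y, z axes, in that order (R = Rz(yaw) Ry(pitch) Rx(roll)).
In Python, from station import ctrl gives the robot as it stands. The module is installed in compiled form; this text tells all that it offers.
- The arm moves only by the tool servo_tool, never from a script. Its argument "plan" is a list of rows, each a list of 7 numbers: the opening in per cent of the stroke, from 0 (shut) to 100 (fully open), then the shift along the tool's x, y, z in m, then the turn, a rotation vector about the tool's x, y, z in rad. A call has exactly 8 rows; each row shifts and turns the commanded pose from where the row before left it, along the tool's axes as they then stand; what a row does not reach is not made up. A row lasts 1/8 s, in which the tool goes at most 62.5 mm and 10.7 degrees, less where a joint would pass 70% of its speed; a pose out of reach is approached as far as the arm can. A call with a gripper value outside its range is refused whole. The fingers move at their own pace and stop on an object; "force" is the grip in N (left out, the last holds). Time passes only in rows, so rows that do not move let the fingers close, or fill a call up. It gives the time, the measured TCP pose, the force, the opening and the grip force at its end, in the units of the state.
- ctrl.get_obs(): the state, without advancing time (a new reading comes with each control period).
- ctrl.camera(name): name is "side" or "top" or "wrist"; returns a dict with "pixels" (384x512x3 uint8, red, green, blue), "z_map" (384x512 float32, m along the optical axis (not along the pixel's ray), 0 where there is no reading), "mtx" (3x3 intrinsics, pixels), "pose" (4x4, takes a point from camera to world coordinates). Camera axes: x right, y up, looking along -z (the intrinsics and any distortion apply to the point x, -y, -z); pixel columns grow to the right and rows downward; lengths in m; the calibration is good to about 2 mm. A picture is of the moment at which its call begins.
- ctrl.hand_in(): hands the job in; it is judged then, once.
The state is a dict: "time_s": time; "qpos": joint angles; "joint_vel": joint speeds; "tau": joint torques, N m; "ee_pos": TCP position; "eef_rot": TCP orientation; "force": force on the tool from outside, world axes, zero at the start; "moment": the same for the moment, N m; "grip_width": finger opening in m; "grip_force": force on a finger pad.
Only numpy, scipy, OpenCV 4.12 (cv2) and the standard library are available. Lean on these libraries where they do the work, as an engineer would, in place of code of your own. Each camera call takes 0.05 s, during which the arm holds its last target. There are 200 camera calls.

### The job

Measure the book for its shipping carton: by pushing only, slide it across the measuring board until it lies square in the corner, its spine flat against the back rail and one end flat against the side rail, and slide the upright metal stop along the back rail until it rests against the book's other end. Do not pinch the stop or lift the book, keep the book flat on the board, and leave the other things on the counter where they stand.

Things in the scene. Friction and masses are not known exactly. Their poses are not given: they have to be found in the camera images.
- board: Fixed pale wooden slab, top 8 mm above the counter. Origin at counter level; slab x -120 to 120, y -215 to 185 mm. Two dark rails, 30 mm above the slab, 22 thick, meet at its far left corner: the back rail (brass scale on top) along y on the +x (far) side, inner face at x = 90; the side rail along x (-110 to 90) on the +y (left) side, inner face at y = 160 mm.
- book: Dark red hardback lying flat on the slab, 105 (x) by 150 (y) by 36 mm thick, rigid, 0.3 to 0.65 kg, slides at a push of a few N. Origin: centre of its underside. Spine on the +x long edge, pages show on the others. Starts turned up to 20 deg, short of both rails, spine towards the back rail. Square in the corner its origin is at board x = 37.5, y = 85 mm, axes parallel to the board's.
- slide_bar (a joint): Aluminium sliding stop guided by the back rail. Value in m, growing towards the side rail (+y of the board): its measuring face is at board y = -0.190 + value. Range 0 to 0.30. Starts near the board's right end, clear of the book; stays where it is left; 1.5 N of friction plus 4 N per m/s. Pushed on against the book it moves the book along.
- slide_contact (a point): Middle of the stop's measuring face (+y side, towards the book; push on the -y side), 30 mm above the counter. The stop is a thin upright plate along board x from -14 to 86 mm, 14 mm thick (from this face towards -y), 11 to 49 mm above the counter; over the back rail it has a flat head 34 by 34 mm, top 50 mm above the counter.
- vase: Bystander: small yellow round vase, 68 mm across, 95 mm tall, standing on the counter beside the board. Origin: centre of its foot.
- bust: Bystander: white plaster bust on a 50 mm square marble foot, 95 mm tall, standing beside the board. Origin: centre of its underside.
- tape_measure: Bystander: black tape measure, a flat round case 60 mm across and 28 mm high, lying beyond the back rail. Origin: centre of its underside.
- glue_stick: Bystander: white glue stick, 28 mm across, 90 mm tall, standing at the left on the robot's side of the board. Origin: centre of its underside.
Not all that is in view belongs to the job. What is meant by the book is not green or turquoise, and is the larger of those in its own colour.

How it is judged:
By the outcome, as a careful person would: the job done as asked, in the order asked, and still so for the second after the job is handed in, with the robot touching nothing.
It also fails if it takes over 51 s, if anything falls off the work surface, if the arm or the gripper's body presses on something with over 40 N, if the wrist force passes 120 N, or if a joint passes its speed limit or range.

## Working session

There is one attempt and no reset: what is moved stays moved. The work goes in short steps, Python scripts to look and compute and a tool call to move; the robot and the scene stay as the last step left them, time stands still between calls to the robot, and variables do not carry over. Pictures are saved under pics/ and viewed, at most 10 in all, crops included, and the job is handed in when it is done.

Besides the shell and the picture viewer there is one more tool, called after "Call:" as a command line: name --pt "numbers of a row" for each row, then --argument value for the rest. servo_tool: Moves the arm, as the interface text tells. Its arguments: {"type":"object","properties":{"plan":{"type":"array","items":{"type":"array","items":{"type":"number"}}},"force":{"type":"number"}},"required":["plan"]}

```bash
mkdir -p pics; python3 - <<'E'
from station import ctrl
import cv2,numpy as np
for n in("top","side"):
    c=ctrl.camera(n); cv2.imwrite(f"pics/{n}0.png",c["pixels"][:,:,::-1]); np.savez(f"{n}0.npz",**c)
    print(n,c["mtx"].round(1).tolist(),c["pose"].round(3).tolist(),[k for k in c])
print(ctrl.get_obs())
E
```

```text
top [[478.6, 0.0, 253.1], [0.0, 478.6, 190.6], [0.0, 0.0, 1.0]] [[0.013, 0.994, -0.112, 0.416], [-1.0, 0.01, -0.021, -0.036], [-0.019, 0.112, 0.994, 1.241], [0.0, 0.0, 0.0, 1.0]] ['pixels', 'z_map', 'mtx', 'pose']
side [[393.2, 0.0, 256.3], [0.0, 393.2, 194.3], [0.0, 0.0, 1.0]] [[0.769, 0.505, -0.391, 0.175], [-0.639, 0.615, -0.463, -0.47], [0.006, 0.606, 0.796, 0.79], [0.0, 0.0, 0.0, 1.0]] ['pixels', 'z_map', 'mtx', 'pose']
{'time_s': 0.1, 'qpos': array([ 1.04339704e+00,  3.00387661e-01,  1.52148536e+00,  2.01869881e-06,
        1.32066984e+00, -6.65792375e-02]), 'joint_vel': array([-7.61544347e-04, -1.62991282e-03, -1.23222717e-03, -1.24370156e-05,
        8.79395383e-04,  7.68285421e-04]), 'tau': array([ 1.15783550e-03, -5.32643437e+01, -3.53283799e+01,  7.09375693e-02,
        2.34752591e-02, -3.96245434e-05]), 'ee_pos': array([0.24445981, 0.49244768, 0.20497258]), 'eef_rot': array([-3.14064468e+00, -6.51684332e-05,  2.68077207e+00]), 'force': array([-0.47863388, -0.12657984, -0.24291341]), 'moment': array([-0.03622976,  0.02955344, -0.02840039]), 'grip_force': 0.0, 'grip_width': 0.09394590266101317}
```

View pics/top0.png

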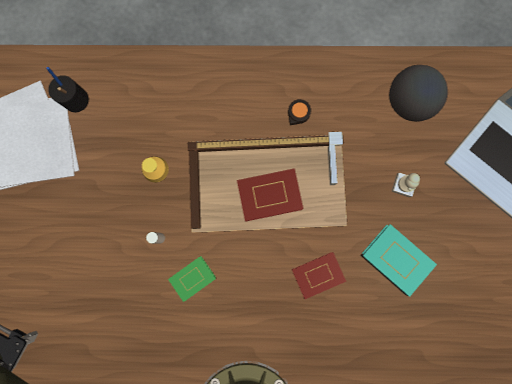

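View pics/side0.png

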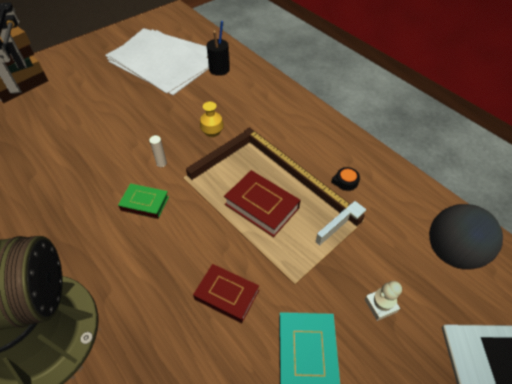

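Top view: the candidates for the book are dark red on the board (270,194), smaller red (318,275), green (192,279) and turquoise (399,260). I choose the larger red one, on the board at (270,194). The stop is at (335,160), the side rail at x≈195 and the back rail at row≈142.

```bash
cat > h.py <<'E'
import cv2,numpy as np
from station import ctrl
def ray(c,uv,z):
    uv=np.atleast_2d(uv).astype(float); K,T=c["mtx"],c["pose"]
    d=np.c_[(uv[:,0]-K[0,2])/K[0,0],-(uv[:,1]-K[1,2])/K[1,1],-np.ones(len(uv))]@T[:3,:3].T
    return (T[:3,3]+d*((z-T[2,3])/d[:,2])[:,None])[:,:2]
def blob(m,roi=None):
    m=m.astype(np.uint8)
    if roi:
        k=np.zeros_like(m);k[roi[1]:roi[3],roi[0]:roi[2]]=1;m=m*k
    cs,_=cv2.findContours(m,cv2.RETR_EXTERNAL,cv2.CHAIN_APPROX_NONE)
    return max(cs,key=cv2.contourArea)[:,0]
def rect(c,cnt,z):
    p=ray(c,cnt,z)*1000
    r=cv2.minAreaRect(p.astype(np.float32)); return r
E
python3 - <<'E'
from h import *
c=dict(np.load("top0.npz")); im=c["pixels"]; hsv=cv2.cvtColor(im,cv2.COLOR_RGB2HSV)
for p in [(250,185),(195,190),(230,148),(335,170),(335,138),(220,200),(250,142)]: print(p,hsv[p[1],p[0]],c["z_map"][p[1],p[0]])
# height map
v,u=np.mgrid[:384,:512];K,T=c["mtx"],c["pose"];Z=c["z_map"]
P=np.stack([(u-K[0,2])/K[0,0]*Z,-(v-K[1,2])/K[1,1]*Z,-Z],-1)@T[:3,:3].T+T[:3,3]
h=P[...,2]; print("h",[round(float(h[y,x]),4) for x,y in[(270,194),(195,190),(230,148),(335,170),(335,138),(220,200)]])
H,S,V=[hsv[...,i].astype(int) for i in range(3)]
red=((H<6)|(H>172))&(S>130)&(h>.03)
print("book",rect(c,blob(red,(215,150,325,235)),.044))
print("book hmap",rect(c,blob((h>.036)&(h<.06),(225,160,318,230)),.044))
b=blob((h>.018)&(h<.06),(180,125,355,240));print("railsstop",cv2.boundingRect(b))
st=(S<60)&(V>110); print("stop",rect(c,blob(st,(322,125,350,190)),.049))
board=blob(((h>.004)&(h<.014)),(185,125,352,240)); print("board",rect(c,board,.008))
slab=blob((h>.003),(180,125,352,240)); print("slab all",rect(c,slab,.01))
for n,roi,z in [("vase",(135,150,172,185),.05),("bust",(390,168,425,200),.01),("glue",(140,225,170,250),.09),("tape",(283,93,315,130),.028)]:
    print(n,rect(c,blob(h>.012,roi),z))
# zoom
cv2.imwrite("pics/crop0.png",cv2.resize(im[120:245,180:360,::-1],None,fx=4,fy=4,interpolation=cv2.INTER_CUBIC))
E
```

```text
(250, 185) [  3 163 114] 1.2076514
(195, 190) [ 11 121  74] 1.2145243
(230, 148) [ 12 125  47] 1.2271569
(335, 170) [107  41 217] 1.1992757
(335, 138) [104  30 207] 1.21512
(220, 200) [ 16  87 179] 1.2381443
(250, 142) [ 20 119 157] 1.2230662
h [0.0458, 0.0373, 0.0351, 0.0512, 0.0446, 0.0097]
book ((541.6011352539062, -52.87849426269531), (104.28144073486328, 147.19503784179688), 12.253427505493164)
book hmap ((542.2973022460938, -53.95581817626953), (105.18477630615234, 149.68838500976562), 12.253427505493164)
railsstop (237, 168, 67, 53)
stop ((636.2814331054688, -217.76589965820312), (130.26954650878906, 35.285675048828125), 0.5802155137062073)
board ((560.0416259765625, -47.832305908203125), (215.70082092285156, 402.6353759765625), 3.1680829524993896)
slab all ((574.996826171875, -49.609710693359375), (254.36221313476562, 418.47357177734375), 4.086053371429443)
vase ((603.3338623046875, 237.10870361328125), (64.28968811035156, 66.048828125), 1.867390513420105)
bust ((578.6259155273438, -406.8993225097656), (59.78366470336914, 62.76280975341797), 73.91043853759766)
glue ((429.38372802734375, 220.7817840576172), (26.314678192138672, 41.15141296386719), 0.6949542164802551)
tape ((762.2821655273438, -129.16854858398438), (62.4555778503418, 61.68358612060547), 10.116575241088867)
```

View pics/crop0.png

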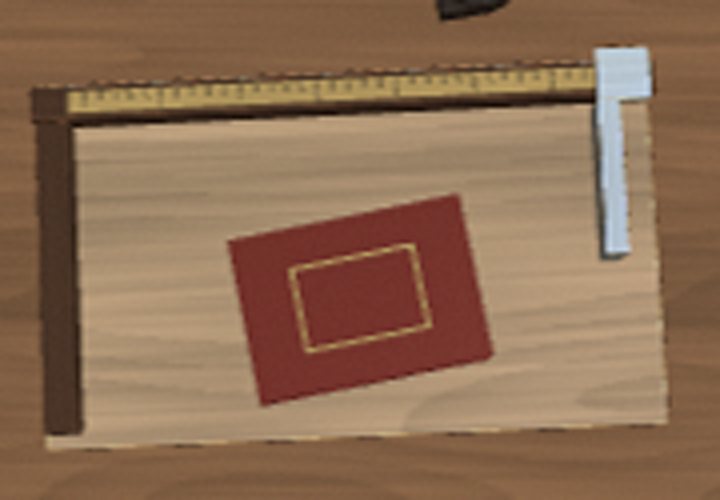

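The crop confirms that the dark red book with gilt frame lies on the board and is turned. In the crop, the board's front corners are at (46,450) and (667,423), and the side rail's outer top edge runs (33,90)–(46,435). Next I fit the board frame.

```bash
python3 - <<'E'
from h import *
c=dict(np.load("top0.npz"))
full=lambda L:np.array(L,float)/4+[180,120]-.375
f=ray(c,full([(46,450),(667,423)]),.008)*1000
s=ray(c,full([(33,90),(46,435),(33,90),(596,48)]),.038)*1000
r=ray(c,full([(650,100),(667,423)]),.008)*1000
t=ray(c,full([(605,252),(630,252),(598,100),(623,100)]),.049)*1000
print("front",f.round(1).tolist(),"len",np.linalg.norm(f[0]-f[1]),"ang",np.degrees(np.arctan2(-(f[0]-f[1])[0],(f[0]-f[1])[1])))
print("side outer",s.round(1).tolist(),np.degrees(np.arctan2((s[0]-s[1])[1],(s[0]-s[1])[0])))
print("right",r.round(1).tolist(),np.degrees(np.arctan2((r[0]-r[1])[1],(r[0]-r[1])[0])))
print("stop",t.round(1).tolist())
# known board points -> least squares rigid: front corners (-120,185),(-120,-215), side rail outer corners (112,182),(-110,182)
B=np.array([(-120,185),(-120,-215),(112,182),(-110,182)],float);W=np.r_[f,s[:2]]
Bc,Wc=B.mean(0),W.mean(0);U,_,Vt=np.linalg.svd((B-Bc).T@(W-Wc));R=Vt.T@U.T
o=Wc-R@Bc;th=np.degrees(np.arctan2(R[1,0],R[0,0]));print("board",o,th,"res",(W-(B@R.T+o)).round(1).tolist())
tob=lambda p:((np.array(p)-o)@R)
print("book in board",tob([541.9,-53.4]),12.25-th,"stop",tob(t).round(1).tolist())
tw=lambda p:(R@np.array(p)+o).round(1)
for n,p in dict(goal=(37.5,85)).items():print(n,tw(p))
E
```

```text
front [[445.2, 147.4], [467.3, -250.9]] len 398.94078574814 ang 3.171237015030358
side outer [[674.5, 157.6], [453.9, 143.2], [674.5, 157.6], [704.9, -202.6]] 3.723307126146946
right [[677.7, -241.8], [467.3, -250.9]] 2.4880133114937295
stop [[572.0, -206.1], [572.1, -221.7], [668.7, -202.2], [668.8, -218.0]]
board [574.51620816 -30.56365691] 3.353897875290699 res [[1.3, 0.3], [0.0, 1.3], [-1.2, -0.1], [-0.1, -1.5]]
book in board [-33.89634163 -20.88907907] 8.896102124709302 stop [[-12.8, -175.1], [-13.6, -190.7], [84.0, -176.9], [83.2, -192.6]]
goal [607.   56.5]
```

Call:
servo_tool --pt "100 0 0 0 0 0 -0.173" --pt "100 0 0 0 0 0 -0.173" --pt "100 0 0 0 0 0 -0.173" --pt "100 -0.0145 -0.047 0 0 0 0" --pt "100 -0.0145 -0.047 0 0 0 0" --pt "100 -0.0145 -0.047 0 0 0 0" --pt "100 -0.0145 -0.047 0 0 0 0" --pt "100 -0.0145 -0.047 0 0 0 0"

```text
time_s: 1.1
ee_pos: [0.3308, 0.2607, 0.2053]
eef_rot: [-3.142, -0.0, -3.083]
force: [0.9, 1.0, 0.1]
grip_width: 0.094
grip_force: 0.0
```

Call:
servo_tool --pt "100 -0.0145 -0.047 0 0 0 0" --pt "100 -0.0145 -0.047 0 0 0 0" --pt "100 -0.0145 -0.047 0 0 0 0" --pt "100 -0.0145 -0.047 0.01 0 0 0" --pt "100 -0.0145 -0.047 0.02 0 0 0" --pt "100 -0.0145 -0.047 0.03 0 0 0" --pt "100 -0.0145 -0.047 0.03 0 0 0" --pt "100 0 0 0 0 0 0"

```text
time_s: 2.1
ee_pos: [0.4503, -0.0623, 0.1132]
eef_rot: [3.141, -0.004, -3.087]
force: [-0.6, 0.3, 0.5]
grip_width: 0.0941
grip_force: 0.0
```

```bash
cat >> h.py <<'E'
TH=np.radians(3.354);O=np.array([.5745,-.0306])
RB=np.array([[np.cos(TH),-np.sin(TH)],[np.sin(TH),np.cos(TH)]])
from scipy.spatial.transform import Rotation as Ro
def where():
    s=ctrl.get_obs();R=Ro.from_euler("xyz",s["eef_rot"]).as_matrix();p=s["ee_pos"]
    print("t",round(s["time_s"],2),"board mm",((p[:2]-O)@RB*1000).round(1),"z",round(p[2]*1000,1),"yaw rel",round(np.degrees(s["eef_rot"][2]-TH),2),"F board",(s["force"][:2]@RB).round(1),round(s["force"][2],1),"w",round(s["grip_width"],3),"q",s["qpos"].round(2))
    return p,R
def go(x,y,z,yaw=None):
    p,R=where();
    if yaw is not None:
        T=Ro.from_euler("xyz",[np.pi,0,np.radians(yaw)+TH]).as_matrix();print("rotvec",Ro.from_matrix(R.T@T).as_rotvec().round(4));R2=T
    else:R2=R
    w=np.r_[O+RB@np.array([x,y])/1000,z/1000]
    print("shift now-axes",(R.T@(w-p)).round(4),"after-turn axes",(R2.T@(w-p)).round(4))
E
python3 -c "
from h import *
go(-125,-21,22,180)"
```

```text
t 2.1 board mm [-125.8  -24.4] z 113.2 yaw rel -180.22 F board [-0.6  0.4] 0.5 w 0.094 q [-0.22  0.2   1.88 -0.    1.07 -1.84]
rotvec [ 0.001  -0.0041 -0.0038]
shift now-axes [-0.0012  0.0033  0.0912] after-turn axes [-0.0008  0.0034  0.0912]
```

Call:
servo_tool --pt "100 0 0.001 0.025 0 0 -0.004" --pt "100 0 0.001 0.025 0 0 0" --pt "100 0 0.001 0.025 0 0 0" --pt "100 0 0 0.016 0 0 0" --pt "100 -0.005 0 0 0 0 0" --pt "100 -0.01 0 0 0 0 0" --pt "100 -0.01 0 0 0 0 0" --pt "100 -0.01 0 0 0 0 0"

```text
time_s: 3.1
ee_pos: [0.4865, -0.0549, 0.0248]
eef_rot: [3.142, -0.0, -3.079]
force: [-3.2, 1.1, 1.4]
grip_width: 0.0939
grip_force: 1.3
```

Call:
servo_tool --pt "100 -0.007 0 0 0 0 0" --pt "100 -0.007 0 0 0 0 0" --pt "100 -0.007 0 0 0 0 0" --pt "100 -0.007 0 0 0 0 0" --pt "100 -0.006 0 0 0 0 0" --pt "100 -0.005 0 0 0 0 0" --pt "100 -0.003 0 0 0 0 0" --pt "100 0 0 0 0 0 0"

```text
time_s: 4.1
ee_pos: [0.5282, -0.0525, 0.0244]
eef_rot: [-3.141, 0.001, -3.079]
force: [0.5, 0.1, 0.2]
grip_width: 0.094
grip_force: 0.0
```

```bash
cat >> h.py <<'E'
def look(name=None):
    c=ctrl.camera("top");im=c["pixels"];hsv=cv2.cvtColor(im,cv2.COLOR_RGB2HSV);H,S,V=[hsv[...,i].astype(int) for i in range(3)]
    r=rect(c,blob(((H<6)|(H>172))&(S>130),(200,130,330,233)),.044)
    print("book",((np.array(r[0])/1000-O)@RB*1000).round(1),np.round(r[1],1),"ang",round(r[2]-np.degrees(TH),2))
    if name:cv2.imwrite(f"pics/{name}.png",cv2.resize(im[110:245,170:360,::-1],None,fx=4,fy=4,interpolation=cv2.INTER_CUBIC))
E
python3 -c "
from h import *
where();look('p1')"
```

```text
t 4.1 board mm [-47.5 -19.2] z 24.4 yaw rel -179.79 F board [0.5 0. ] 0.2 w 0.094 q [-0.17  0.48  1.74  0.    0.92 -1.8 ]
book [ 41.4 -27.7] [ 48.6 146.8] ang -2.84
```

View pics/p1.png

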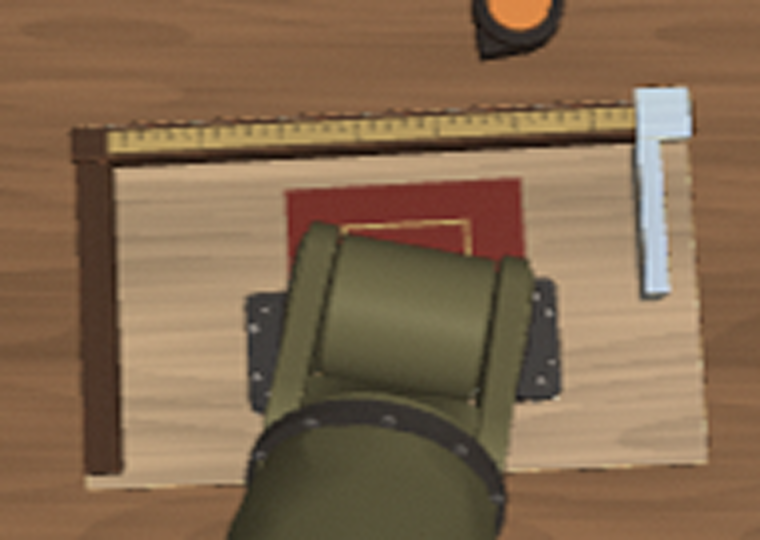

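The book is now nearly parallel to the back rail: its far edge runs (287,190)–(520,178), with a gap of about 24 mm to the rail. I keep pushing to seat the spine.

Call:
servo_tool --pt "100 -0.005 0 0 0 0 0" --pt "100 -0.005 0 0 0 0 0" --pt "100 -0.005 0 0 0 0 0" --pt "100 -0.004 0 0 0 0 0" --pt "100 -0.003 0 0 0 0 0" --pt "100 -0.002 0 0 0 0 0" --pt "100 -0.001 0 0 0 0 0" --pt "100 -0.001 0 0 0 0 0"

```text
time_s: 5.15
ee_pos: [0.5535, -0.0509, 0.0244]
eef_rot: [3.141, -0.001, -3.079]
force: [-10.5, -1.1, 8.6]
grip_width: 0.0941
grip_force: 5.6
```

Call:
servo_tool --pt "100 -0.001 0 0 0 0 0" --pt "100 -0.001 0 0 0 0 0" --pt "100 -0.001 0 0 0 0 0" --pt "100 0 0 0 0 0 0" --pt "100 0.002 0 0 0 0 0" --pt "100 0.01 0 0 0 0 0" --pt "100 0.02 0 -0.01 0 0 0" --pt "100 0.02 0 -0.025 0 0 0"

```text
time_s: 6.15
ee_pos: [0.5037, -0.0539, 0.059]
eef_rot: [3.141, -0.001, -3.079]
force: [0.2, -0.2, 0.4]
grip_width: 0.094
grip_force: 0.0
```

```bash
python3 -c "
from h import *
where();look();go(37,-125,70,90)"
```

```text
t 6.15 board mm [-72.1 -19.1] z 59.0 yaw rel -179.78 F board [ 0.2 -0.2] 0.4 w 0.094 q [-0.18  0.38  1.78  0.    0.98 -1.81]
book [ 39.8 -25.7] [100.9 150.1] ang -0.69
t 6.2 board mm [-72.3 -19.4] z 62.3 yaw rel -179.79 F board [ 1.8 -1.1] 3.5 w 0.094 q [-0.18  0.37  1.79 -0.    0.98 -1.81]
rotvec [1.4000e-03 2.4000e-03 1.5745e+00]
shift now-axes [-0.1089 -0.106  -0.0074] after-turn axes [-0.1056  0.1093 -0.0077]
```

Call:
servo_tool --pt "60 0 0 -0.01 0 0 0.18" --pt "60 0 0 -0.01 0 0 0.18" --pt "60 0 0 0 0 0 0.18" --pt "60 0 0 0 0 0 0.18" --pt "60 0 0 0 0 0 0.18" --pt "60 0 0 0 0 0 0.18" --pt "60 0 0 0 0 0 0.18" --pt "60 0 0 0 0 0 0.18"

```text
time_s: 7.2
ee_pos: [0.5051, -0.054, 0.0793]
eef_rot: [3.141, 0.0, 1.758]
force: [-0.3, 0.3, -0.7]
grip_width: 0.0563
grip_force: 0.0
```

Call:
servo_tool --pt "60 0 0 0 0 0 0.134" --pt "60 -0.03 0.015 0 0 0 0" --pt "60 -0.04 0.015 0 0 0 0" --pt "60 -0.036 0.02 0 0 0 0" --pt "60 0 0.02 0 0 0 0" --pt "60 0 0.02 0 0 0 0" --pt "60 0 0.02 0 0 0 0" --pt "60 0 0 0 0 0 0"

```text
time_s: 8.2
ee_pos: [0.6214, -0.1531, 0.0788]
eef_rot: [3.141, 0.0, 1.63]
force: [-0.5, -0.4, -0.2]
grip_width: 0.0565
grip_force: 0.0
```

```bash
python3 -c "
from h import *
go(40,-130,23,90)"
```

```text
t 8.2 board mm [  39.7 -125.1] z 78.8 yaw rel 90.06 F board [-0.5 -0.4] -0.2 w 0.057 q [-0.3   0.62  1.37  0.    1.16 -0.36]
rotvec [0.0005 0.0001 0.001 ]
shift now-axes [-0.0049  0.0003  0.0558] after-turn axes [-0.0049  0.0003  0.0558]
```

Call:
servo_tool --pt "60 -0.004 0 0.02 0 0 0" --pt "60 0 0 0.02 0 0 0" --pt "60 0 0 0.016 0 0 0" --pt "60 0.004 0 0 0 0 0" --pt "60 0.008 0 0 0 0 0" --pt "60 0.008 0 0 0 0 0" --pt "60 0.008 0 0 0 0 0" --pt "60 0.008 0 0 0 0 0"

```text
time_s: 9.2
ee_pos: [0.6193, -0.1212, 0.0242]
eef_rot: [3.14, 0.001, 1.63]
force: [0.8, -6.1, 3.9]
grip_width: 0.0566
grip_force: 2.6
```

Call:
servo_tool --pt "60 0.008 0 0 0 0 0" --pt "60 0.008 0 0 0 0 0" --pt "60 0.008 0 0 0 0 0" --pt "60 0.008 0 0 0 0 0" --pt "60 0.008 0 0 0 0 0" --pt "60 0.008 0 0 0 0 0" --pt "60 0.006 0 0 0 0 0" --pt "60 0.003 0 0 0 0 0"

```text
time_s: 10.2
ee_pos: [0.616, -0.0643, 0.0241]
eef_rot: [3.14, 0.001, 1.63]
force: [0.1, -6.3, 4.9]
grip_width: 0.0563
grip_force: 2.8
```

```bash
python3 -c "
from h import *
look('p2');go(40,2,23,90)"
```

```text
book [35.5 78.1] [108.3  89.5] ang 0.05
t 10.25 board mm [ 39.4 -35.8] z 24.0 yaw rel 90.04 F board [ 1.  -3.6] 2.6 w 0.057 q [-0.16  0.65  1.47 -0.    1.03 -0.22]
rotvec [0.0012 0.0005 0.0007]
shift now-axes [0.0378 0.0006 0.001 ] after-turn axes [0.0378 0.0006 0.001 ]
```

View pics/p2.png

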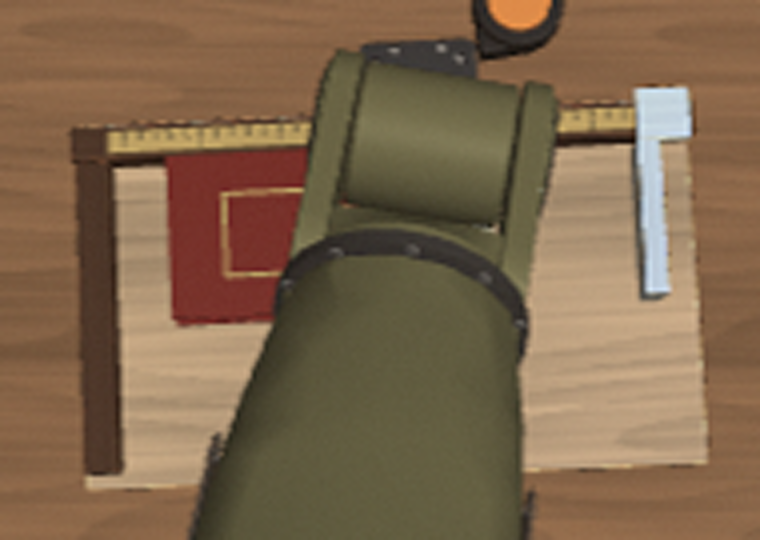

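The book lies along the back rail with its far edge at row ≈155. Its left end is at column ≈168, about 37 mm short of the side rail. I continue, slowing at the end.

Call:
servo_tool --pt "60 0.006 0 0 0 0 0" --pt "60 0.006 0 0 0 0 0" --pt "60 0.006 0 0 0 0 0" --pt "60 0.006 0 0 0 0 0" --pt "60 0.004 0 0 0 0 0" --pt "60 0.003 0 0 0 0 0" --pt "60 0.002 0 0 0 0 0" --pt "60 0.001 0 0 0 0 0"

```text
time_s: 11.25
ee_pos: [0.6139, -0.0307, 0.0239]
eef_rot: [3.141, 0.001, 1.63]
force: [0.7, -5.7, 4.6]
grip_width: 0.0568
grip_force: 2.9
```

Call:
servo_tool --pt "60 0.001 0 0 0 0 0" --pt "60 0.001 0 0 0 0 0" --pt "60 0.001 0 0 0 0 0" --pt "60 0.001 0 0 0 0 0" --pt "60 0.001 0 0 0 0 0" --pt "60 0.001 0 0 0 0 0" --pt "60 0 0 0 0 0 0" --pt "60 0 0 0 0 0 0"

```text
time_s: 12.25
ee_pos: [0.6134, -0.0274, 0.0239]
eef_rot: [3.141, 0.004, 1.629]
force: [-1.2, -22.9, 4.6]
grip_width: 0.0563
grip_force: 11.6
```

```bash
python3 -c "
from h import *
where();look()"
```

```text
t 12.25 board mm [39.   0.9] z 23.9 yaw rel 89.96 F board [ -2.5 -22.8] 4.6 w 0.056 q [-0.1   0.64  1.48 -0.    1.02 -0.16]
book [ 35.8 118.1] [109.7  68.9] ang -1.92
```

Call:
servo_tool --pt "60 -0.003 0 0 0 0 0" --pt "60 -0.01 0 0 0 0 0" --pt "60 -0.01 0 -0.03 0 0 0" --pt "60 0 -0.02 -0.03 0 0 0" --pt "60 0 -0.04 0 0 0 0" --pt "60 0.02 -0.04 0 0 0 0" --pt "60 0.04 0 0 0 0 0" --pt "60 0.04 0 0 0 0 0"

```text
time_s: 13.3
ee_pos: [0.5084, 0.0474, 0.0836]
eef_rot: [3.142, -0.0, 1.629]
force: [0.3, -1.1, -0.6]
grip_width: 0.0562
grip_force: 0.0
```

Call:
servo_tool --pt "100 0 0 0 0 0 -0.18" --pt "100 0 0 0 0 0 -0.18" --pt "100 0 0 0 0 0 -0.18" --pt "100 0 0 0 0 0 -0.18" --pt "100 0 0 0 0 0 -0.18" --pt "100 0 0 0 0 0 -0.18" --pt "100 0 0 0 0 0 -0.18" --pt "100 0 0 0 0 0 -0.18"

```text
time_s: 14.3
ee_pos: [0.5087, 0.0466, 0.0832]
eef_rot: [3.141, -0.001, 3.076]
force: [0.0, -0.1, 0.5]
grip_width: 0.0939
grip_force: 0.0
```

```bash
python3 -c "
from h import *
look('p3');go(-45,75,23,180)"
```

```text
book [37.1 81.5] [107.8 141.8] ang -1.92
t 14.35 board mm [-61.2  80.9] z 83.3 yaw rel 173.42 F board [0.5 0.2] 0.1 w 0.094 q [ 0.02  0.35  1.76  0.    1.03 -1.5 ]
rotvec [ 0.0003 -0.0006 -0.1149]
shift now-axes [-0.0168 -0.004   0.0603] after-turn axes [-0.0162 -0.0059  0.0603]
```

View pics/p3.png

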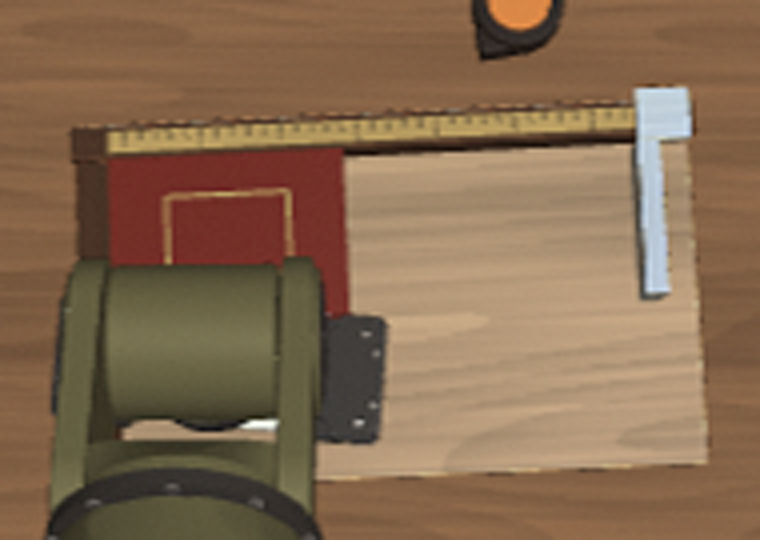

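The book sits in the corner, with its left end at column ≈108 against the side rail and its far edge at row ≈150 along the back rail. I give the front edge one more light seating push.

Call:
servo_tool --pt "100 0 0 0 0 0 -0.115" --pt "100 0.004 -0.006 0.02 0 0 0" --pt "100 0 0 0.02 0 0 0" --pt "100 0 0 0.02 0 0 0" --pt "100 -0.01 0 0 0 0 0" --pt "100 -0.01 0 0 0 0 0" --pt "100 -0.01 0 0 0 0 0" --pt "100 -0.006 0 0 0 0 0"

```text
time_s: 15.35
ee_pos: [0.5421, 0.0419, 0.0239]
eef_rot: [-3.142, 0.001, -3.099]
force: [0.1, -0.2, 0.3]
grip_width: 0.094
grip_force: 0.0
```

Call:
servo_tool --pt "100 -0.002 0 0 0 0 0" --pt "100 -0.002 0 0 0 0 0" --pt "100 -0.001 0 0 0 0 0" --pt "100 -0.001 0 0 0 0 0" --pt "100 -0.001 0 0 0 0 0" --pt "100 -0.001 0 0 0 0 0" --pt "100 0 0 0 0 0 0" --pt "100 0 0 0 0 0 0"

```text
time_s: 16.35
ee_pos: [0.5481, 0.0423, 0.0234]
eef_rot: [3.142, -0.002, -3.098]
force: [-9.7, 0.2, 7.9]
grip_width: 0.0941
grip_force: 4.8
```

```bash
python3 -c "
from h import *
where()"
```

```text
t 16.35 board mm [-22.1  74.3] z 23.4 yaw rel -180.84 F board [-9.7  0.8] 7.9 w 0.094 q [ 0.01  0.52  1.68 -0.    0.95 -1.6 ]
```

Call:
servo_tool --pt "100 0.002 0 0 0 0 0" --pt "100 0 0 0 0 0 -0.0147" --pt "100 -0.002 0 0 0 0 0" --pt "100 -0.001 0 0 0 0 0" --pt "100 -0.001 0 0 0 0 0" --pt "100 -0.001 0 0 0 0 0" --pt "100 0 0 0 0 0 0" --pt "100 0 0 0 0 0 0"

```text
time_s: 17.35
ee_pos: [0.5489, 0.0421, 0.0234]
eef_rot: [-3.142, -0.009, -3.084]
force: [-29.2, -2.0, 23.4]
grip_width: 0.0942
grip_force: 14.8
```

```bash
python3 -c "
from h import *
where()"
```

```text
t 17.35 board mm [-21.3  74.1] z 23.4 yaw rel -180.08 F board [-29.3  -0.3] 23.4 w 0.094 q [ 0.01  0.52  1.67 -0.    0.96 -1.62]
```

Call:
servo_tool --pt "100 0.003 0 0 0 0 0" --pt "100 0.01 0 0 0 0 0" --pt "100 0.01 0 -0.02 0 0 0" --pt "50 0.02 -0.02 -0.04 0 0 0" --pt "0 0 -0.06 0 0 0 0" --pt "0 0 -0.06 0 0 0 0" --pt "0 0 -0.06 0 0 0 0" --pt "0 0 -0.06 0 0 0 0"

```text
time_s: 18.35
ee_pos: [0.5239, -0.2216, 0.0836]
eef_rot: [-3.141, 0.001, -3.084]
force: [0.3, 1.1, 0.5]
grip_width: 0.0475
grip_force: 0.0
```

```bash
python3 -c "
from h import *
look('p4');go(40,-212,30,180);go(40,-212,30,90)"
```

```text
book [36.2 82.4] [108.4 143.5] ang -0.14
t 18.4 board mm [ -62.1 -193.7] z 83.6 yaw rel -180.23 F board [-2.4 -5.2] -0.9 w 0.043 q [-0.47  0.47  1.58 -0.    1.08 -2.1 ]
rotvec [-0.0021  0.0013 -0.004 ]
shift now-axes [-0.1022 -0.0178  0.0538] after-turn axes [-0.1021 -0.0183  0.0536]
t 18.4 board mm [ -62.1 -193.7] z 83.6 yaw rel -180.23 F board [-2.4 -5.2] -0.9 w 0.043 q [-0.47  0.47  1.58 -0.    1.08 -2.1 ]
rotvec [-6.0000e-04  2.7000e-03  1.5668e+00]
shift now-axes [-0.1022 -0.0178  0.0538] after-turn axes [-0.0183  0.1021  0.0536]
```

View pics/p4.png

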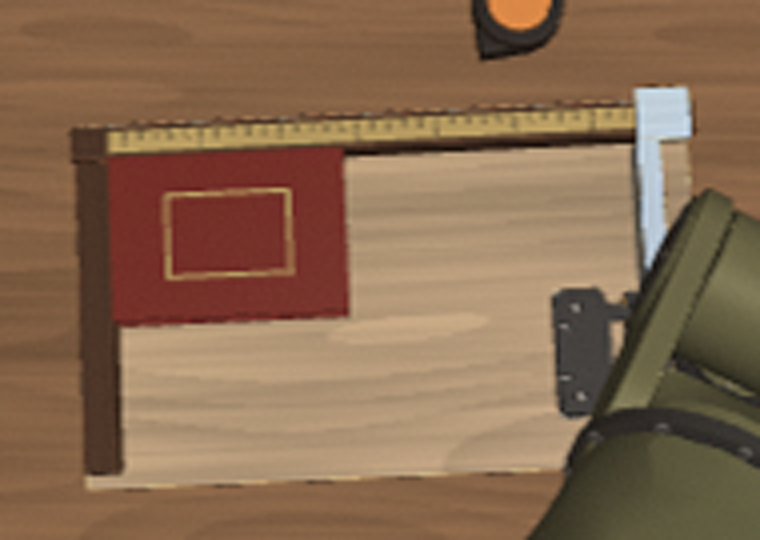

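The book lies square in the corner, with its right end at column ≈347. The stop is still at the right, around column 650. Next I go behind it with shut fingers.

Call:
servo_tool --pt "0 0 0 0 0 0 0.18" --pt "0 0 0 0 0 0 0.18" --pt "0 0 0 0 0 0 0.18" --pt "0 0 0 0 0 0 0.18" --pt "0 0 0 0 0 0 0.18" --pt "0 0 0 0 0 0 0.18" --pt "0 0 0 0 0 0 0.18" --pt "0 0 0 0 0 0 0.18"

```text
time_s: 19.4
ee_pos: [0.524, -0.2195, 0.0834]
eef_rot: [3.141, 0.0, 1.754]
force: [0.6, -1.3, 0.5]
grip_width: 0.0004
grip_force: 0.0
```

Call:
servo_tool --pt "0 0 0 0 0 0 0.127" --pt "0 -0.026 0 0 0 0 0" --pt "0 0 0.03 0 0 0 0" --pt "0 0 0.03 0 0 0 0" --pt "0 0 0.03 0 0 0 0" --pt "0 0 0.012 0 0 0 0" --pt "0 0 0 0 0 0 0" --pt "0 0 0 0 0 0 0"

```text
time_s: 20.4
ee_pos: [0.6271, -0.2393, 0.0834]
eef_rot: [-3.141, -0.0, 1.632]
force: [0.6, 0.5, 0.7]
grip_width: 0.0005
grip_force: 0.0
```

```bash
python3 -c "
from h import *
go(40,-216,26,90)"
```

```text
t 20.4 board mm [  40.3 -211.4] z 83.4 yaw rel 90.18 F board [0.7 0.5] 0.7 w 0.001 q [-0.42  0.68  1.25 -0.    1.21 -0.48]
rotvec [-0.0002 -0.      0.0031]
shift now-axes [-0.0046 -0.0003  0.0574] after-turn axes [-0.0046 -0.0003  0.0574]
```

Call:
servo_tool --pt "0 -0.004 0 0.01 0 0 0.003" --pt "0 0 0 0.025 0 0 0" --pt "0 0 0 0.022 0 0 0" --pt "0 0.006 0 0 0 0 0" --pt "0 0.006 0 0 0 0 0" --pt "0 0.006 0 0 0 0 0" --pt "0 0.01 0 0 0 0 0" --pt "0 0.01 0 0 0 0 0"

```text
time_s: 21.4
ee_pos: [0.6259, -0.2048, 0.027]
eef_rot: [3.141, 0.001, 1.63]
force: [0.7, -2.3, 1.0]
grip_width: 0.0007
grip_force: 0.9
```

Call:
servo_tool --pt "0 0.01 0 0 0 0 0" --pt "0 0.01 0 0 0 0 0" --pt "0 0.01 0 0 0 0 0" --pt "0 0.01 0 0 0 0 0" --pt "0 0.01 0 0 0 0 0" --pt "0 0.01 0 0 0 0 0" --pt "0 0.008 0 0 0 0 0" --pt "0 0.005 0 0 0 0 0"

```text
time_s: 22.4
ee_pos: [0.6213, -0.132, 0.0264]
eef_rot: [-3.141, -0.0, 1.63]
force: [0.8, -3.1, -0.0]
grip_width: 0.0006
grip_force: 0.8
```

```bash
python3 -c "
from h import *
go(40,-12,26,90);look('p5')"
```

```text
t 22.4 board mm [  40.8 -103.9] z 26.4 yaw rel 90.02 F board [ 0.6 -3.1] -0.0 w 0.001 q [-0.27  0.67  1.41  0.    1.06 -0.33]
rotvec [-0.0001 -0.0001  0.0004]
shift now-axes [ 0.0919 -0.0007  0.0004] after-turn axes [ 0.0919 -0.0008  0.0004]
book [36.2 82.4] [108.4 143.5] ang -0.14
```

View pics/p5.png

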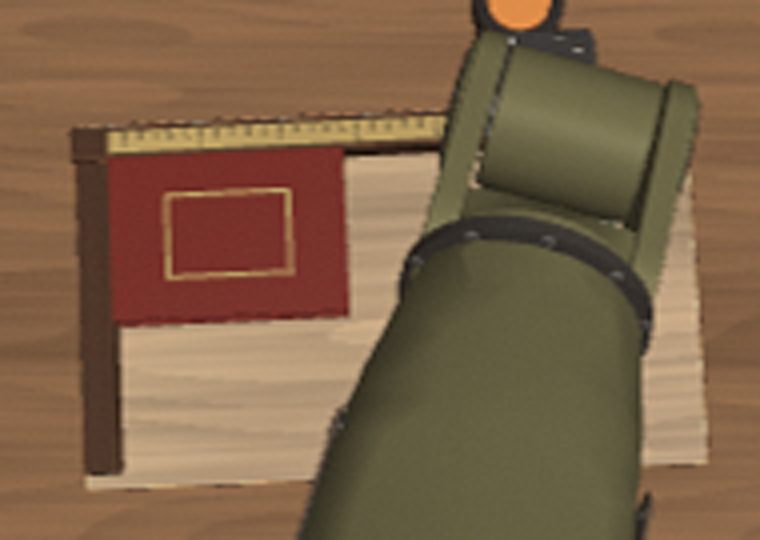

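The stop is moving, with 3 N on the tool, hidden under the wrist. The book has not moved and its right end is at column ≈347. About 90 mm remain, so I slow down near the end.

Call:
servo_tool --pt "0 0.01 0 0 0 0 0" --pt "0 0.01 0 0 0 0 0" --pt "0 0.01 0 0 0 0 0" --pt "0 0.01 0 0 0 0 0" --pt "0 0.01 0 0 0 0 0" --pt "0 0.01 0 0 0 0 0" --pt "0 0.01 0 0 0 0 0" --pt "0 0.007 0 0 0 0 0"

```text
time_s: 23.45
ee_pos: [0.6167, -0.0549, 0.0264]
eef_rot: [-3.141, 0.0, 1.63]
force: [1.2, -0.8, -0.9]
grip_width: 0.0002
grip_force: 0.9
```

Call:
servo_tool --pt "0 0.003 0 0 0 0 0" --pt "0 0.002 0 0 0 0 0" --pt "0 0.0015 0 0 0 0 0" --pt "0 0.001 0 0 0 0 0" --pt "0 0.001 0 0 0 0 0" --pt "0 0.001 0 0 0 0 0" --pt "0 0.001 0 0 0 0 0" --pt "0 0 0 0 0 0 0"

```text
time_s: 24.45
ee_pos: [0.6162, -0.045, 0.0265]
eef_rot: [-3.142, -0.0, 1.63]
force: [0.3, -0.4, -0.9]
grip_width: 0.0006
grip_force: 0.2
```

```bash
python3 -c "
from h import *
where()"
```

```text
t 24.45 board mm [ 40.8 -16.8] z 26.5 yaw rel 90.01 F board [ 0.3 -0.4] -0.9 w 0.001 q [-0.13  0.64  1.47  0.    1.03 -0.19]
```

Call:
servo_tool --pt "0 0.001 0 0 0 0 0" --pt "0 0.001 0 0 0 0 0" --pt "0 0.001 0 0 0 0 0" --pt "0 0.0005 0 0 0 0 0" --pt "0 0.0005 0 0 0 0 0" --pt "0 0.0005 0 0 0 0 0" --pt "0 0 0 0 0 0 0" --pt "0 0 0 0 0 0 0"

```text
time_s: 25.45
ee_pos: [0.616, -0.0414, 0.0265]
eef_rot: [3.141, 0.001, 1.629]
force: [0.4, -7.2, -1.5]
grip_width: 0.0005
grip_force: 3.5
```

```bash
python3 -c "
from h import *
where()"
```

```text
t 25.45 board mm [ 40.8 -13.2] z 26.5 yaw rel 89.99 F board [-0.  -7.2] -1.5 w 0.001 q [-0.13  0.64  1.47 -0.    1.03 -0.18]
```

Call:
servo_tool --pt "0 0.0005 0 0 0 0 0" --pt "0 0.0005 0 0 0 0 0" --pt "0 0 0 0 0 0 0" --pt "0 0 0 0 0 0 0" --pt "0 -0.002 0 0 0 0 0" --pt "0 -0.01 0 0 0 0 0" --pt "0 -0.02 0 -0.02 0 0 0" --pt "0 -0.03 0 -0.05 0 0 0"

```text
time_s: 26.45
ee_pos: [0.6184, -0.1016, 0.0952]
eef_rot: [-3.137, -0.002, 1.631]
force: [0.4, -0.1, 0.7]
grip_width: 0.0004
grip_force: 0.0
```

Call:
servo_tool --pt "0 -0.03 -0.03 -0.03 0 0 0" --pt "0 -0.04 -0.04 -0.03 0 0 0" --pt "0 -0.04 -0.04 -0.03 0 0 0" --pt "0 -0.04 -0.04 -0.02 0 0 0" --pt "0 -0.04 -0.04 0 0 0 0" --pt "0 -0.04 0 0 0 0 0" --pt "0 0 0 0 0 0 0" --pt "0 0 0 0 0 0 0"

```text
time_s: 27.45
ee_pos: [0.4451, -0.3399, 0.2048]
eef_rot: [-3.141, -0.001, 1.63]
force: [1.2, -0.1, 0.3]
grip_width: 0.0005
grip_force: 0.0
```

```bash
python3 -c "
from h import *
where();look('p6')
c=ctrl.camera('side');cv2.imwrite('pics/s6.png',cv2.resize(c['pixels'][110:290,170:390,::-1],None,fx=3.3,fy=3.3,interpolation=cv2.INTER_CUBIC))"
```

```text
t 27.45 board mm [-147.2 -301.2] z 204.8 yaw rel 90.01 F board [ 1.1 -0.2] 0.3 w 0.0 q [-0.72  0.32  1.49  0.    1.33 -0.78]
book [36.2 82.8] [108.5 142.6] ang -0.14
```

View pics/p6.png

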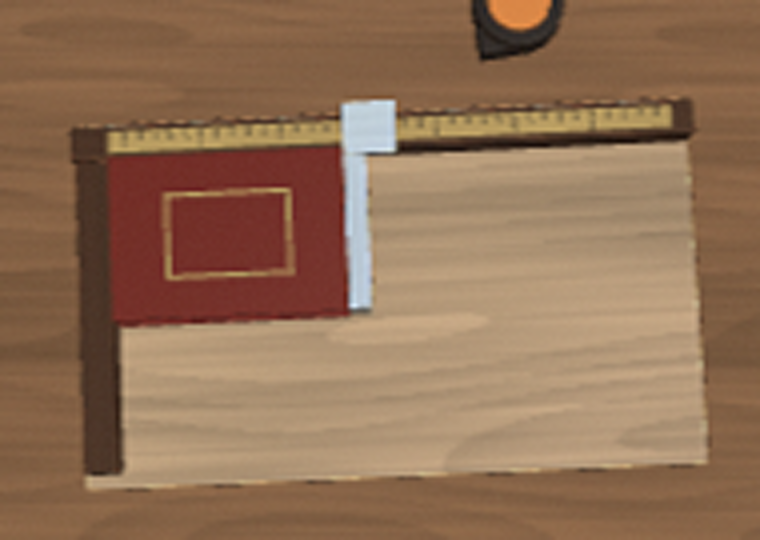

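View pics/s6.png

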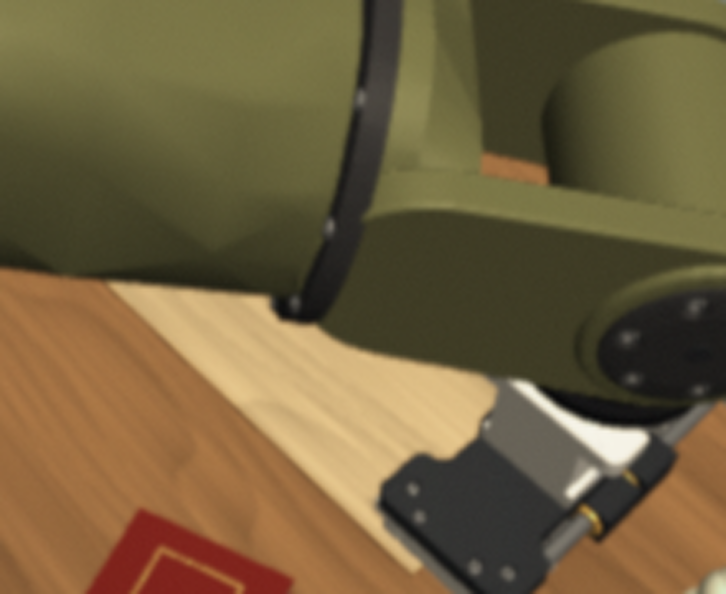

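The top view shows the stop's measuring face at column ≈347, flush with the book's right end, and the book square against both rails. The side view is blocked by the arm. The robot is clear of everything, so I hand in.

```bash
python3 -c "
from station import ctrl
print(ctrl.hand_in())"
```

```text
the job is handed in; nothing more can be done
None
```

The job is handed in at about 27.5 s: in the last top view the book lies square in the corner against both rails, the stop rests against its other end and the arm is clear; hand-in gave no verdict.

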